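Lock the lid of a probe jig with its quarter-turn T-key

TASK

Lock the circuit board into the probe jig for its test: gently press the jig's open clear lid down onto the board, then take the red T-key from its blue block, pass its T-head through the notch in the lid's front edge into the slot of the steel receptacle below, feeling for the slot because the receptacle floats, push the key down against the springs and turn it a quarter turn. Let it spring back up into the receptacle's cross groove so that the key alone holds the lid down, and let go. Force nothing: keep pushes on the jig under about 30 N, and leave everything else on the bench where it lies.

Things in the scene. Friction and masses are not known exactly. Their poses are not given: they have to be found in the camera images.
- jig: Clamshell probe jig fixed to the bench: grey base 245 (x) x 160 (y) mm, its deck 36 mm high; green circuit board in a black nest in the middle, on a sprung probe plate (5 mm travel); hinged lid. Origin: on its underside, 120 mm from the hinge-side edge, mid-width. x points from the front edge (slot side, nearest the robot) to the hinge side, y left, z up.
- slot (a point): Nominal centre of the receptacle's slot, on its top face, level with the deck. The receptacle, a steel plate 48 x 36 x 7 mm, floats in a pocket: it sits up to 4.5 mm off this point along jig x and also along jig y (seen through the notch, not reported), and slides when pushed sideways with over 9 N. Slot: 22.2 mm along jig x, 10.2 mm along jig y, right through; 30 mm free depth. Axes as the jig's.
- groove (a point): Nominal centre of the ceiling of the cross groove in the receptacle's underside, 5 mm below point slot; it floats with the receptacle. Groove: along jig y, 14 mm wide (jig x), 2 mm deep; the lands beside it end 7 mm below point slot. The turned head rests up in it, its top at this height. If the head stays down on a land (lid near 0.014), push, shift it along jig x and ease off again.
- lid (a joint): Opening angle of the lid, rad: 0 fully down on a hard stop. It starts at 0.35 to 0.7; a stiff hinge (0.3 N m) keeps it where it is left. Coming down, its pegs meet the board at 0.05 and from there the probe springs push back; let go, it lies at about 0.05. With the key locked it is held at about 0.023.
- lid_pad (a point): Centre of the black press pad (26 x 20 mm) on the lid's upper face at its front left corner, 205 mm from the hinge axis, 52 mm left (jig +y) of the middle; moves with the lid. z: the lid's upward normal. A like pad lies on the right. The lid goes down when pressed here.
- lid_hinge (a point): Point on the lid's hinge axis, in the middle of the jig's width, 43 mm above the bench. The axis runs along the jig's y, half-way through the lid's 6 mm thickness. Axes as the jig's.
- notch (a point): Middle of the notch in the lid's front edge, on the lid's upper face, 195 mm from the hinge; moves with the lid. The notch is 30 mm wide (jig y), open to the front and ends 21 mm behind this point. The lid is 6 mm thick; fully down, this point is straight above point slot, 46 mm above the bench. z: the lid's upward normal.
- key_grip (a point): Centre of the T-key's red upright wing handle: 36 mm long (key x) x 12 mm thick (key y, the way to grip it) x 30 mm high. z points up along the key; mass 60 to 105 g. The key stands upright in its block with its flange on the block's top.
- key_flange (a point): Centre of the underside of the key's dark round flange: diameter 46 mm, 5 mm thick, 20 mm below key_grip. It bears on the lid beside the notch. From here down: a shank of diameter 7 mm, 19.5 mm long, then the 7 mm high T-head.
- key_head (a point): Centre of the key's steel T-head: 20 mm (key x, parallel to the wing) x 8 mm (key y) x 7 mm high, 43 mm below key_grip. It enters the slot with its length along jig x. It can turn (either way) once its top is below the lands: this takes a push of 6 to 11 N; 2.5 mm deeper the lid is on its hard stop. Turned 90 degrees and eased off it springs up 2 mm into the groove.
- key: The T-key. Origin: centre of the head's lower face, 46.5 mm below key_grip; x along head and wing, z up to the handle.
- key_stand: Blue parking block 64 x 64 x 36 mm, fixed to the bench, with a 24 mm square hole in its middle where the key stands; it may be left or right of the jig. Origin: centre of its underside.
- parts_tray: Orange divided tray 100 x 75 x 28 mm with screws, loose; leave alone. Origin: centre of its underside.
- spare_board: Blue circuit board 120 x 75 x 15 mm, loose; leave alone. Origin: centre of its underside.
- disk_drive: Dark hard disk drive 147 x 102 x 25 mm, loose; leave alone. Origin: centre of its underside.
- screwdriver: Screwdriver lying on the bench; leave alone.
- tweezers: Steel tweezers 120 mm long lying on the bench; leave alone.
- flux_jar: Amber jar, diameter 42 mm, 45 mm high, loose; leave alone.
- alcohol: White bottle with blue cap, diameter 50 mm, 110 mm high, loose; leave alone.
Not all that is in view belongs to the job. There is more than one size of the key; the job needs the larger.

How it is judged (in metres and radians):
On the way, in this order (a step that is already met when the one before it is completed fails the run):
1. the lid is pressed down onto the board (value of joint lid below 0.075 rad), for 0.2 s.
2. with the lid down, the T-head is in the receptacle's slot, lengthwise (z of key_head in the frame of jig below 0.034 m and horizontal distance between key_head and slot below 0.012 m and angle between the x axis of key and the x axis of jig, either way round below 0.25 rad and value of joint lid below 0.075 rad), for 0.1 s.
3. the head is a quarter turn round and up in the cross groove, and the lid is held down (z of key_head in the frame of jig between 0.0264 and 0.0295 m and horizontal distance between key_head and slot below 0.012 m and angle between the x axis of key and the x axis of jig, either way round above 1.25 rad and value of joint lid below 0.03 rad and angle between key's own z axis and vertical below 0.12 rad), for 0.2 s.
At the end, for the whole second after the job is handed in: The key is at rest and upright (within 0.12 rad) in the receptacle, its head turned at least 1.25 rad from the slot's direction (the jig's x), within 12 mm of the slot's nominal centre, head centre 26.4 to 29.5 mm above the jig's underside (up in the groove), and the lid held below 0.030 rad (all of step 3 and linear speed of key below 0.02 m/s and angular speed of key below 0.2 rad/s); the robot touches nothing.
It fails at once if the key presses on the jig (lid and receptacle counted together) with more than 30 N (contact force between key and jig above 30 N).
It fails at once if the robot itself presses on the jig or its lid with more than 30 N (contact force between any of the arm, the fingers and jig above 30 N).
It fails at once if something else on the bench is moved by more than 20 mm (distance of any of parts_tray, spare_board, disk_drive, screwdriver, tweezers, flux_jar, alcohol from where it was at the start of the episode above 0.02 m).
It also fails if it takes over 72 s, if anything falls off the work surface, if the arm or the gripper's body presses on something with over 40 N, if the wrist force passes 120 N, or if a joint passes its speed limit or range.

ROBOT

A 6-joint arm with a two-finger parallel gripper is mounted at the origin on the work surface. World frame = base frame: x ahead of the robot, y to its left, z up, the work surface at z = 0. Lengths are in m, angles in degrees, forces in N, time in s.
With the tool pointing down it reaches from about 0.3 to 0.875 m from the base axis. Payload 6.4 kg.
Tool frame: the origin (TCP) lies midway between the tips of the shut fingers; the grasp point (between the pads) lies 19 mm behind it; z points along the fingers, y is the line along which they close (so a half turn about z gives the same grasp; the last joint's range is limited). The gripper opens to 85 mm and grips with 20 to 120 N. Pads are 22 mm wide; open, the fingers measure 114 mm over their backs; the gripper's body (76 mm by 85 mm) begins 54 mm behind the grasp point. The pads swing forward as they close: fully open they stand 13 mm farther back than shut.
Start: joints at [61.862, 10.359, 92.074, -0, 77.567, -11.82], TCP at [0.162, 0.552, 0.231] pointing down, gripper open.
Joint ranges: [-171.53, 171.53], [-51.25, 118.39], [17.06, 147.69], [-65.23, 245.23], [0, 150.52], [-178.68, 178.68]. Speed limits (degrees/s): [147.25, 147.25, 172.46, 180, 180, 180].

INTERFACE

Orientations are given as a 3x3 rotation matrix whose columns are the frame's x, y, z axes.
In Python, from rig import sensors, imaging, job gives the robot as it stands. The module is installed in compiled form; this text tells all that it offers.
- The arm moves only by the tool play_rows, never from a script. Its argument "plan" is a list of rows, each a list of 3 entries, a list of its own where there are three numbers: the shift along the tool's x, y, z scaled (see below), then the turn, a rotation vector about the tool's x, y, z scaled (see below), then the finger opening in mm, from 0 to 85.4. In form: [[[dx, dy, dz], [rx, ry, rz], hand], ...]. A call has 1 to 10 rows; each row is the pose to reach, as a shift and turn from the pose commanded when the call began, along the tool's axes at that moment; what a row does not reach only later rows make up. The controller multiplies each number of a shift by 400 mm and each number of a turn by 45 degrees. A row lasts 1/12 s, in which the tool goes at most 41.7 mm and 7.16 degrees, less where a joint would pass 70% of its speed; a pose out of reach is approached as far as the arm can. A call with a number of a shift or a turn outside -1 to 1 is refused whole. A call with a gripper value outside its range is refused whole. The fingers move at their own pace and stop on an object; the grip force is fixed at half the most. Time passes only in rows, so rows that repeat a pose let the fingers close. It gives the time, the measured TCP pose, the force, the opening and the grip force at its end, in the units of the state.
- sensors.get_state(): the state, without advancing time (a new reading comes with each control period).
- imaging.camera(name): name is "scene" or "top"; returns a dict with "color" (384x512x3 uint8, red, green, blue), "intrinsics" (3x3 intrinsics, pixels), "rvec" (rotation vector, rad) and "tvec" (3), from world to camera coordinates, as OpenCV has them. Camera axes: x right, y down, z forward; pixel columns grow to the right and rows downward; lengths in m; the calibration is good to about 2 mm. A picture is of the moment at which its call begins. There is no depth.
- job.sign_off(): hands the job in; it is judged then, once.
The state is a dict: "time_s": time; "joints": joint angles; "dq": joint speeds; "joint_torque": joint torques, N m; "tcp_pos": TCP position; "eef_rot": TCP orientation; "force": force on the tool from outside, world axes, zero at the start; "wrist_torque": the same for the moment, N m; "finger_gap": finger opening in m; "gripper_force": force on a finger pad.
Only numpy, scipy, OpenCV 4.12 (cv2) and the standard library are available. Lean on these libraries where they do the work, as an engineer would, in place of code of your own. Each camera call takes 0.05 s, during which the arm holds its last target. There are 200 camera calls.

## Working session

There is one attempt and no reset: what is moved stays moved. The work goes in short steps, Python scripts to look and compute and a tool call to move; the robot and the scene stay as the last step left them, time stands still between calls to the robot, and variables do not carry over. Pictures are saved under pics/ and viewed, at most 10 in all, crops included, and the job is handed in when it is done.

Besides the shell and the picture viewer there is one more tool, called after "Request:" by a JSON object that holds its "method" and its "body", one argument or row to a line. play_rows: Moves the arm, as the interface text tells. Its arguments: {"type":"object","properties":{"plan":{"type":"array","items":{"type":"array"}}},"required":["plan"]}

```bash
mkdir -p pics
cat > h.py <<'E'
import numpy as np, cv2
from rig import sensors, imaging, job
def cam(n):
    c=imaging.camera(n); R=cv2.Rodrigues(np.array(c['rvec'],float))[0]
    return c['color'],np.array(c['intrinsics'],float),R,np.array(c['tvec'],float).ravel()
def ray(C,uv):
    _,K,R,t=C; d=R.T@np.linalg.inv(K)@np.array([uv[0],uv[1],1.]); return -R.T@t,d
def atz(C,uv,z):
    o,d=ray(C,uv); return o+d*(z-o[2])/d[2]
def proj(C,P):
    _,K,R,t=C; p=K@(R@np.array(P,float)+t); return p[:2]/p[2]
def tri(C1,u1,C2,u2):
    o1,d1=ray(C1,u1);o2,d2=ray(C2,u2)
    s=np.linalg.lstsq(np.c_[d1,-d2],o2-o1,rcond=None)[0]
    a,b=o1+s[0]*d1,o2+s[1]*d2; return (a+b)/2,np.linalg.norm(a-b)
def save(C,f,crop=None,k=1):
    im=C[0]
    if crop: x0,y0,x1,y1=crop; im=im[y0:y1,x0:x1]
    im=cv2.resize(im,None,fx=k,fy=k,interpolation=cv2.INTER_CUBIC); cv2.imwrite('pics/'+f,im[...,::-1])
E
python3 - <<'E'
from h import *
import pickle
d={}
for n in('scene','top'):
    C=cam(n); d[n]=C; save(C,n+'0.png',None,1.56); print(n,-C[2].T@C[3],C[2][2],C[1][0,0])
pickle.dump(d,open('c0.pkl','wb'))
s=sensors.get_state(); print(s)
E
```

```text
scene [ 1.29089869 -0.46205496  1.19244582] [-0.49653403  0.37409378 -0.78326739] 469.51697478863946
top [0.35489524 0.05307857 1.2476492 ] [ 0.17929095  0.01539565 -0.98367562] 489.58598865370436
{'time_s': 0.1, 'joints': array([ 6.18619475e+01,  1.03952998e+01,  9.21248336e+01, -2.35653807e-03,
        7.75682062e+01, -1.18212583e+01]), 'dq': array([ 0.05388389, -0.07783457, -0.1292372 , -0.04888399,  0.00563625,
       -0.02495923]), 'joint_torque': array([ 1.44899286e-04, -4.45872831e+01, -3.52241635e+01, -2.33307792e-04,
        4.06094347e-03, -1.76084427e-05]), 'tcp_pos': array([0.16131612, 0.55139797, 0.2305064 ]), 'eef_rot': array([[-9.59725384e-01,  2.80938977e-01, -6.91698726e-04],
       [ 2.80939692e-01,  9.59724434e-01, -1.37853640e-03],
       [ 2.76555562e-04, -1.51734200e-03, -9.99998811e-01]]), 'force': array([0.97702232, 0.7682133 , 0.35678682]), 'wrist_torque': array([ 0.01386515,  0.01950616, -0.02367821]), 'gripper_force': 0.0, 'finger_gap': 0.08551862951969347}
```

View pics/scene0.png

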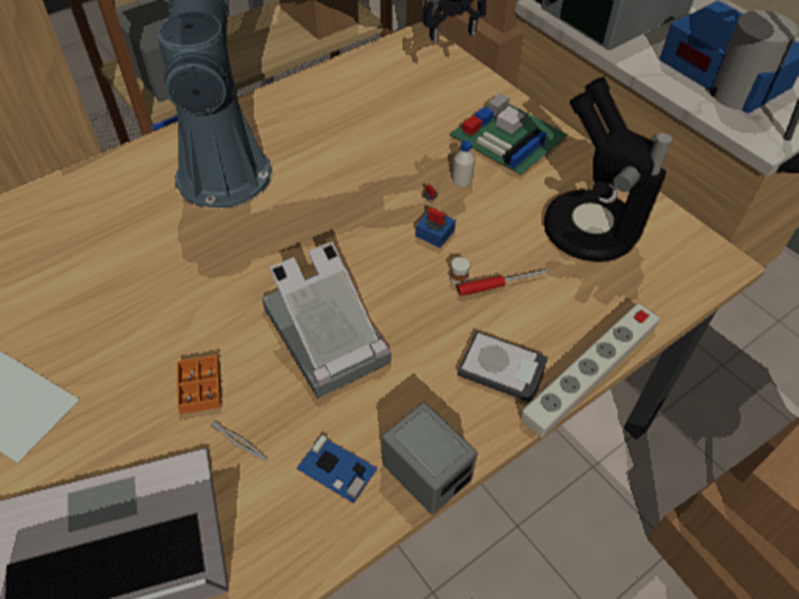

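View pics/top0.png

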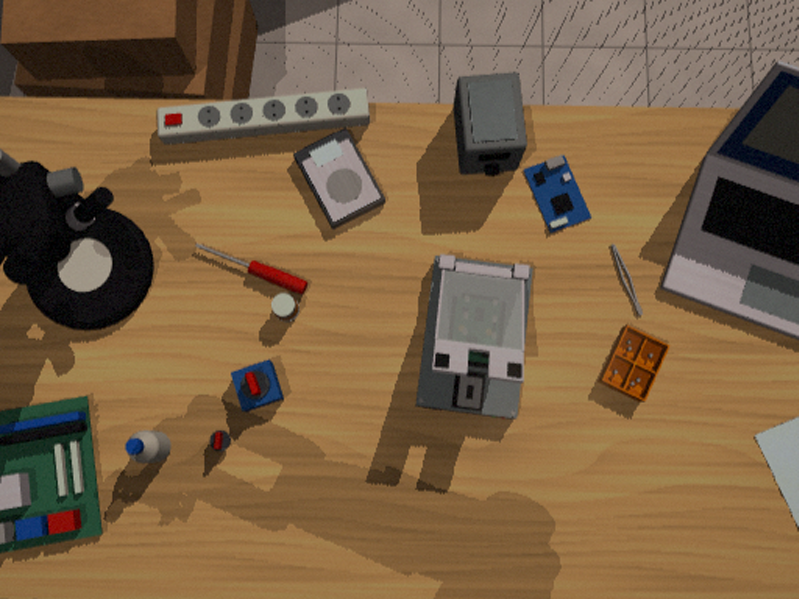

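The top view (at 1.56x) shows the jig at about (475,335), the key in its blue block at (257,385) and the small decoy key at (219,440). I'll enlarge the jig and the key.

Run:
```python
from h import *
import pickle
d=pickle.load(open('c0.pkl','rb'))
T=d['top'][0];S=d['scene'][0]
r=lambda im,x0,y0,x1,y1,k:cv2.resize(im[y0:y1,x0:x1],None,fx=k,fy=k,interpolation=cv2.INTER_CUBIC)
a=r(T,260,155,350,275,5)   # 450x600
b=r(T,140,222,190,272,6)   # 300x300
c=r(S,255,120,305,170,6)
im=np.zeros((600,750,3),np.uint8); im[:,:450]=a; im[:300,450:]=b; im[300:,450:]=c
cv2.imwrite('pics/comp1.png',im[...,::-1])
b=r(S,165,145,255,255,5); cv2.imwrite('pics/comp2.png',b[...,::-1])
```

```text
(no output)
```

View pics/comp1.png

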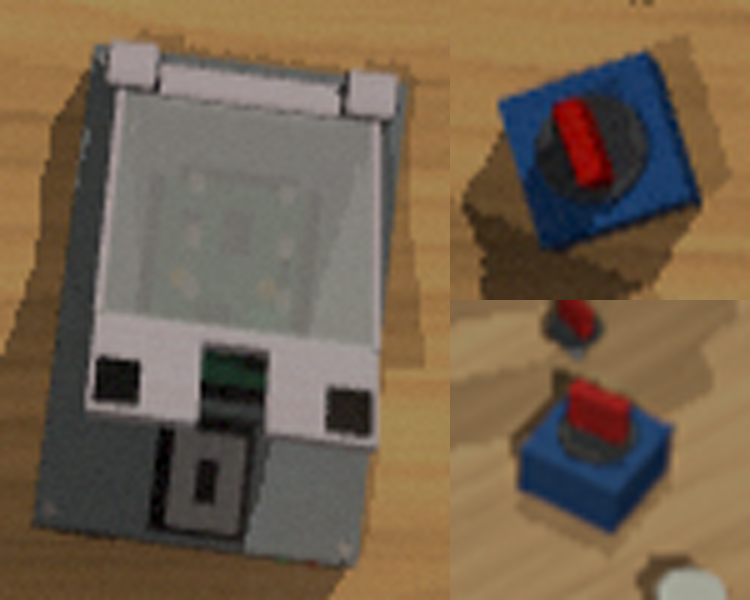

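View pics/comp2.png

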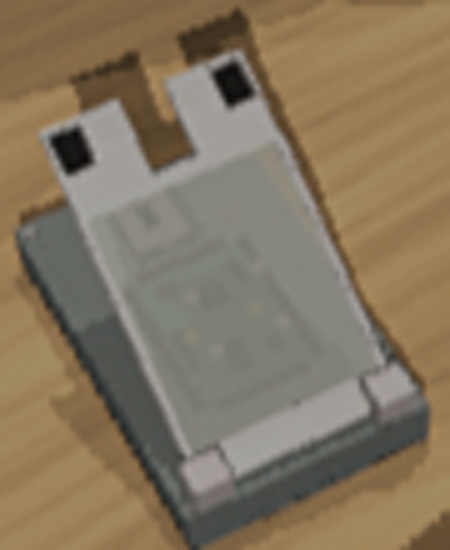

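Run:
```python
from h import *
import pickle
from scipy.optimize import least_squares
d=pickle.load(open('c0.pkl','rb')); T=d['top'];S=d['scene']
f=lambda X,Y,x0,y0,k:np.array([x0+(X+.5)/k-.5,y0+(Y+.5)/k-.5])
ft=lambda X,Y:f(X,Y,260,155,5)
fs=lambda X,Y:f(X,Y,165,145,5)
def J(p,q):
    x,y,a=p[:3]; c,s=np.cos(a),np.sin(a); return np.array([x+c*q[0]-s*q[1],y+s*q[0]+c*q[1],q[2]])
def lid(p,r,y,h=.003):
    th=p[4]; return J(p,[p[3]-r*np.cos(th)+h*np.sin(th),y,.043+r*np.sin(th)+h*np.cos(th)])
obs=[(T,ft(35,525),lambda p:J(p,[-.125,.08,.036])),(T,ft(357,566),lambda p:J(p,[-.125,-.08,.036])),
(T,ft(405,83),lambda p:J(p,[.12,-.08,.036])),(T,ft(97,46),lambda p:J(p,[.12,.08,.036])),
(T,ft(117,381),lambda p:lid(p,.205,.052)),(T,ft(350,411),lambda p:lid(p,.205,-.052)),
(S,fs(234,83),lambda p:lid(p,.205,.052)),(S,fs(72,150),lambda p:lid(p,.205,-.052)),(S,fs(18,228),lambda p:J(p,[-.125,-.08,.036]))]
r=least_squares(lambda p:np.concatenate([proj(c,g(p))-u for c,u,g in obs]),[.45,0,0,.1,.5],loss='soft_l1')
p=r.x; print('jig',p,np.degrees(p[2])); print(np.round(r.fun.reshape(-1,2),1))
print('slot nominal',J(p,[p[3]-.195,0,.036]),'seen slot',atz(T,ft(207,482),.036), 'recept c',atz(T,ft(206,482),.036))
print('pads',lid(p,.205,.052),lid(p,.205,-.052))
fb=lambda X,Y:f(X-450,Y,140,222,6); fc=lambda X,Y:f(X-450,Y-300,255,120,6)
P=[atz(T,fb(*q),.036) for q in [(500,103),(648,53),(700,202),(545,248)]]
print('stand',np.mean(P,0),[np.linalg.norm(P[i]-P[i-1]) for i in range(4)],[np.degrees(np.arctan2(*(P[i]-P[i-1])[1::-1]))for i in range(4)])
print('standS',[atz(S,fc(*q),.036) for q in [(520,447),(672,430),(613,480)]])
print('flange',atz(T,fb(592,150),.041))
a,b=atz(T,fb(566,100),.071),atz(T,fb(590,187),.071); print('handle',a,b,np.linalg.norm(a-b),np.degrees(np.arctan2(*(a-b)[1::-1])))
a,b=atz(S,fc(573,385),.071),atz(S,fc(632,398),.071); print('handleS',a,b,np.degrees(np.arctan2(*(a-b)[1::-1])))
```

```text
jig [ 0.53892952 -0.06099476 -0.10932065  0.10507773  0.58339674] -6.263611826074206
[[-0.2 -0.1]
 [ 0.3  0.2]
 [ 0.5  0.1]
 [-0.6 -0.3]
 [ 0.2  0.1]
 [ 0.1  0.1]
 [ 0.4 -0.1]
 [ 0.6 -0. ]
 [-0.4  0.2]]
slot nominal [ 0.44954404 -0.05118397  0.036     ] seen slot [ 0.44595734 -0.05274539  0.036     ] recept c [ 0.44594724 -0.05225315  0.036     ]
pads [ 0.48062516 -0.00228309  0.1584305 ] [ 0.46927844 -0.10566226  0.1584305 ]
stand [0.44945559 0.28539154 0.036     ] [np.float64(0.06313284034121429), np.float64(0.06423826691105711), np.float64(0.06581684959144193), np.float64(0.06595504346479046)] [np.float64(20.446859538481547), np.float64(-69.96150252480179), np.float64(-158.12139067914964), np.float64(107.73434295585012)]
standS [array([0.42958544, 0.24432059, 0.036     ]), array([0.47025661, 0.32243   , 0.036     ]), array([0.48076283, 0.27081939, 0.036     ])]
flange [0.44947817 0.28702237 0.041     ]
handle [0.46697108 0.29276227 0.071     ] [0.43234729 0.28121222 0.071     ] 0.03649945760515132 18.44802418210897
handleS [0.4351939  0.27623426 0.071     ] [0.46270896 0.29648454 0.071     ] -143.64801864460884
```

```bash
cat >> h.py <<'E'
JP=np.array([.53893,-.06099,-.10932])
def Jw(q):
    c,s=np.cos(JP[2]),np.sin(JP[2]); return np.array([JP[0]+c*q[0]-s*q[1],JP[1]+s*q[0]+c*q[1],q[2]])
def padw(th,y=.052):
    return Jw([.105-.205*np.cos(th)+.003*np.sin(th),y,.043+.205*np.sin(th)+.003*np.cos(th)])
def rel(P,yaw=None):
    s=sensors.get_state(); R=np.array(s['eef_rot']); sh=R.T@(np.array(P)-s['tcp_pos'])/.4
    rv=np.zeros(3)
    if yaw is not None:   # yaw (deg) of tool y, tool down
        a=np.radians(yaw); Y=np.array([np.cos(a),np.sin(a),0]); Z=np.array([0,0,-1.])
        rv=cv2.Rodrigues(R.T@np.c_[np.cross(Y,Z),Y,Z])[0].ravel()/np.radians(45)
    return np.round(sh,4).tolist(),np.round(rv,3).tolist()
E
python3 - <<'E'
from h import *
p=padw(.583); print(p); print(rel([.36,.2,.23],83.7)); print(rel(p+[0,0,.03],83.7))
E
```

```text
[ 0.48050282 -0.0022649   0.15836327]
([-0.7235, -0.7036, 0.0021], [-0.002, -0.001, -0.223])
([-1.1547, -1.1041, 0.1067], [-0.002, -0.001, -0.223])
```

Request:
{"method": "play_rows", "body": {
  "plan": [
    [[-0.07,-0.07,0],[0,0,-0.1],0],
    [[-0.143,-0.14,0],[0,0,-0.223],0],
    [[-0.215,-0.21,0],[0,0,-0.223],0],
    [[-0.285,-0.28,0],[0,0,-0.223],0],
    [[-0.36,-0.35,0],[0,0,-0.223],0],
    [[-0.43,-0.42,0],[0,0,-0.223],0],
    [[-0.5,-0.49,0],[0,0,-0.223],0],
    [[-0.575,-0.56,0],[0,0,-0.223],0],
    [[-0.65,-0.63,0],[0,0,-0.223],0],
    [[-0.72,-0.7,0],[0,0,-0.223],0]
  ]
}}

```text
time_s: 0.93
tcp_pos: [0.3597, 0.2003, 0.2313]
eef_rot: [[-0.994, 0.109, 0.0], [0.109, 0.994, 0.0], [-0.0, 0.0, -1.0]]
force: [1.4, 0.5, 0.3]
finger_gap: 0.0001
gripper_force: 0.0
```

Run:
```python
from h import *
for h in(.03,.0): print(rel(padw(.583)+[0,0,h],83.7))
```

```text
([-0.3554, -0.4705, 0.1073], [0.0, 0.001, 0.001])
([-0.3554, -0.4705, 0.1823], [0.0, 0.001, 0.001])
```

Request:
{"method": "play_rows", "body": {
  "plan": [
    [[-0.05,-0.06,0],[0,0,0],0],
    [[-0.1,-0.13,0.01],[0,0,0],0],
    [[-0.15,-0.2,0.03],[0,0,0],0],
    [[-0.2,-0.27,0.05],[0,0,0],0],
    [[-0.25,-0.34,0.07],[0,0,0],0],
    [[-0.3,-0.4,0.09],[0,0,0],0],
    [[-0.355,-0.47,0.11],[0,0,0],0],
    [[-0.355,-0.47,0.11],[0,0,0],0]
  ]
}}

```text
time_s: 1.6
tcp_pos: [0.4814, -0.0048, 0.1857]
eef_rot: [[-0.994, 0.114, -0.001], [0.114, 0.994, -0.001], [0.001, -0.002, -1.0]]
force: [-0.8, -0.7, -0.1]
finger_gap: -0.0
gripper_force: 0.0
```

Run:
```python
from h import *
print(sensors.get_state()['force'])
for t in(.583,.5,.4,.3,.2,.12,.08,.05,.035): print(t,rel(padw(t),83.7)[0])
```

```text
[-0.75034827 -0.68614637 -0.05179434]
0.583 [0.003, 0.006, 0.0684]
0.5 [0.0254, 0.006, 0.1045]
0.4 [0.0483, 0.006, 0.1503]
0.3 [0.0666, 0.006, 0.1982]
0.2 [0.0799, 0.006, 0.2477]
0.12 [0.087, 0.006, 0.288]
0.08 [0.0894, 0.006, 0.3084]
0.05 [0.0906, 0.006, 0.3237]
0.035 [0.091, 0.0061, 0.3314]
```

Request:
{"method": "play_rows", "body": {
  "plan": [
    [[0.003,0.005,0.035],[0,0,0],0],
    [[0.01,0.005,0.07],[0,0,0],0],
    [[0.025,0.005,0.1],[0,0,0],0],
    [[0.037,0.005,0.127],[0,0,0],0],
    [[0.048,0.005,0.15],[0,0,0],0],
    [[0.058,0.005,0.174],[0,0,0],0],
    [[0.0665,0.005,0.198],[0,0,0],0],
    [[0.074,0.005,0.223],[0,0,0],0],
    [[0.08,0.005,0.248],[0,0,0],0],
    [[0.084,0.005,0.268],[0,0,0],0]
  ]
}}

```text
time_s: 2.43
tcp_pos: [0.4462, 0.0056, 0.079]
eef_rot: [[-0.994, 0.109, -0.0], [0.109, 0.994, 0.0], [0.0, 0.0, -1.0]]
force: [0.2, 0.7, 0.0]
finger_gap: 0.0002
gripper_force: 0.2
```

Run:
```python
from h import *
print(sensors.get_state()['force'],sensors.get_state()['tcp_pos'])
for t in(.16,.12,.08,.05,.035): print(t,rel(padw(t),83.7)[0])
```

```text
[0.16612011 0.69382856 0.02284856] [0.44619794 0.00562841 0.07899561]
0.16 [-0.0064, -0.0103, 0.0009]
0.12 [-0.0032, -0.0103, 0.0212]
0.08 [-0.0009, -0.0103, 0.0416]
0.05 [0.0003, -0.0103, 0.0569]
0.035 [0.0008, -0.0103, 0.0646]
```

Request:
{"method": "play_rows", "body": {
  "plan": [
    [[-0.003,-0.01,0.01],[0,0,0],0],
    [[-0.002,-0.01,0.022],[0,0,0],0],
    [[-0.001,-0.01,0.034],[0,0,0],0],
    [[0,-0.01,0.045],[0,0,0],0],
    [[0,-0.01,0.053],[0,0,0],0],
    [[0,-0.01,0.057],[0,0,0],0],
    [[0,-0.01,0.057],[0,0,0],0]
  ]
}}

```text
time_s: 3.02
tcp_pos: [0.4461, 0.0015, 0.057]
eef_rot: [[-0.994, 0.109, -0.0], [0.109, 0.994, 0.0], [0.0, 0.0, -1.0]]
force: [0.5, 0.2, -0.3]
finger_gap: -0.0002
gripper_force: 0.0
```

Run:
```python
from h import *
print(sensors.get_state()['force'],sensors.get_state()['tcp_pos'])
C=cam('scene'); save(C,'s1.png',(160,120,280,260),4)
```

```text
[ 0.52685794  0.15537717 -0.29083345] [0.44611965 0.00153287 0.05700583]
```

View pics/s1.png

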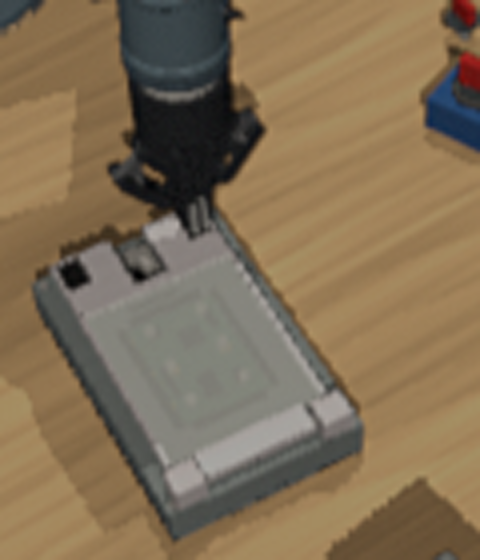

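The lid now lies low with the fingers on its left pad, at about (200,215) in the crop. I'll press slightly more to make contact certain.

Request:
{"method": "play_rows", "body": {
  "plan": [
    [[0,0,0.004],[0,0,0],0],
    [[0,0,0.007],[0,0,0],0],
    [[0,0,0.007],[0,0,0],0],
    [[0,0,0.007],[0,0,0],0]
  ]
}}

```text
time_s: 3.4
tcp_pos: [0.4464, 0.0015, 0.0546]
eef_rot: [[-0.994, 0.109, 0.0], [0.109, 0.994, -0.0], [-0.0, -0.0, -1.0]]
force: [0.5, 0.6, 2.0]
finger_gap: -0.0002
gripper_force: 0.9
```

Run:
```python
from h import *
print(rel([.4464,.0015,.12])); print(rel([.4495,.2865,.12],109))
```

```text
([-0.0, 0.0, -0.1634], [0.0, 0.0, 0.0])
([0.0702, 0.7091, -0.1634], [-0.0, 0.001, -0.562])
```

Request:
{"method": "play_rows", "body": {
  "plan": [
    [[0,0,-0.06],[0,0,0],0],
    [[0,0,-0.14],[0,0,0],0],
    [[0,0.08,-0.163],[0,0,-0.1],40],
    [[0.02,0.18,-0.163],[0,0,-0.2],40],
    [[0.03,0.28,-0.163],[0,0,-0.3],40],
    [[0.04,0.38,-0.163],[0,0,-0.4],40],
    [[0.05,0.48,-0.163],[0,0,-0.5],40],
    [[0.06,0.58,-0.163],[0,0,-0.562],40],
    [[0.07,0.66,-0.163],[0,0,-0.562],40],
    [[0.07,0.709,-0.163],[0,0,-0.562],40]
  ]
}}

```text
time_s: 4.23
tcp_pos: [0.4485, 0.2898, 0.1196]
eef_rot: [[-0.945, -0.328, 0.0], [-0.328, 0.945, 0.001], [-0.0, 0.001, -1.0]]
force: [-0.5, -0.7, -0.1]
finger_gap: 0.0399
gripper_force: 0.0
```

Request:
{"method": "play_rows", "body": {
  "plan": [
    [[0,0,0],[0,0,0],40],
    [[0,0,0],[0,0,0],40]
  ]
}}

```text
time_s: 4.4
tcp_pos: [0.449, 0.2872, 0.1194]
eef_rot: [[-0.945, -0.328, -0.0], [-0.328, 0.945, -0.0], [0.0, -0.0, -1.0]]
force: [-0.2, -0.9, -0.7]
finger_gap: 0.0397
gripper_force: 0.0
```

Run:
```python
from h import *
print(sensors.get_state()['finger_gap']);print(rel([.4495,.2865,.0445],109))
```

```text
0.039702401226816154
([-0.0006, -0.002, 0.1871], [-0.0, -0.001, 0.003])
```

Request:
{"method": "play_rows", "body": {
  "plan": [
    [[0,-0.001,0.06],[0,0,0],40],
    [[0,-0.001,0.12],[0,0,0],40],
    [[0,-0.001,0.165],[0,0,0],40],
    [[0,-0.001,0.186],[0,0,0],40],
    [[0,-0.001,0.186],[0,0,0],40],
    [[0,-0.001,0.186],[0,0,0],25],
    [[0,-0.001,0.186],[0,0,0],16],
    [[0,-0.001,0.186],[0,0,0],8],
    [[0,-0.001,0.186],[0,0,0],8],
    [[0,-0.001,0.186],[0,0,0],8]
  ]
}}

```text
time_s: 5.23
tcp_pos: [0.4509, 0.2864, 0.0468]
eef_rot: [[-0.945, -0.326, 0.003], [-0.326, 0.945, 0.001], [-0.003, -0.0, -1.0]]
force: [0.9, -1.3, 5.7]
finger_gap: 0.011
gripper_force: 59.8
```

Run:
```python
from h import *
s=sensors.get_state();print(s['force'],s['wrist_torque'])
C=cam('scene');D=cam('top'); 
r=lambda im,x0,y0,x1,y1,k:cv2.resize(im[y0:y1,x0:x1],None,fx=k,fy=k,interpolation=cv2.INTER_CUBIC)
im=np.hstack([r(C[0],240,95,310,165,5),r(D[0],130,215,200,285,5)]);cv2.imwrite('pics/g1.png',im[...,::-1])
```

```text
[ 0.89365434 -1.3096752   5.65741005] [-0.25746316  0.07076801 -0.03245606]
```

View pics/g1.png

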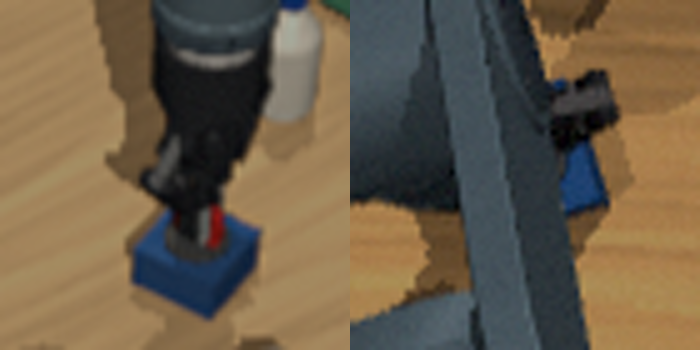

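The key's wing is between the fingers above the block. I'll lift it and check.

Request:
{"method": "play_rows", "body": {
  "plan": [
    [[0,0,-0.02],[0,0,0],6],
    [[0,0,-0.06],[0,0,0],6],
    [[0,0,-0.12],[0,0,0],6],
    [[0,0,-0.18],[0,0,0],6],
    [[0,0,-0.22],[0,0,0],6],
    [[0,0,-0.22],[0,0,0],6],
    [[0,0,-0.22],[0,0,0],6]
  ]
}}

```text
time_s: 5.92
tcp_pos: [0.4501, 0.2864, 0.1344]
eef_rot: [[-0.945, -0.326, 0.002], [-0.326, 0.945, 0.001], [-0.002, 0.0, -1.0]]
force: [0.0, -1.0, -1.5]
finger_gap: 0.0112
gripper_force: 58.7
```

Run:
```python
from h import *
print(rel([.36,-.035,.16],83.74)); print(rel([.44595,-.0524,.11],83.74))
```

```text
([0.4746, -0.6863, -0.0653], [0.001, 0.003, 0.562])
([0.286, -0.7974, 0.0602], [0.001, 0.003, 0.562])
```

Run:
```python
from h import *
import pickle
C=cam('scene');D=cam('top'); pickle.dump((C,D),open('c1.pkl','wb'))
r=lambda im,x0,y0,x1,y1,k:cv2.resize(im[y0:y1,x0:x1],None,fx=k,fy=k,interpolation=cv2.INTER_CUBIC)
im=np.zeros((600,800,3),np.uint8)
im[:300,:400]=r(C[0],165,165,215,203-1+.5 and 202,8)[:300,:400] if 0 else cv2.resize(r(C[0],165,165,215,202,8),(400,296))[:296].__class__ and np.pad(r(C[0],165,165,215,202,8),((0,4),(0,0),(0,0)))
im[:300,400:]=np.pad(r(D[0],275,220,325,257,8),((0,4),(0,0),(0,0)))
im[300:,:400]=np.pad(r(C[0],250,85,300,122,8),((0,4),(0,0),(0,0)))
im[300:,400:]=np.pad(r(D[0],140,220,190,257,8),((0,4),(0,0),(0,0)))
cv2.imwrite('pics/n1.png',im[...,::-1])
T=sensors.get_state()['tcp_pos'];print(T,proj(C,T),proj(D,T))
sl=Jw([-.09,0,.036]);print(sl,proj(C,sl),proj(D,sl))
```

```text
[0.44862144 0.28581857 0.1322287 ] [280.77443331 121.45495504] [156.19934365 243.67489502]
[ 0.44946725 -0.05117079  0.036     ] [195.72988063 187.98019495] [300.3652545 249.5593135]
```

View pics/n1.png

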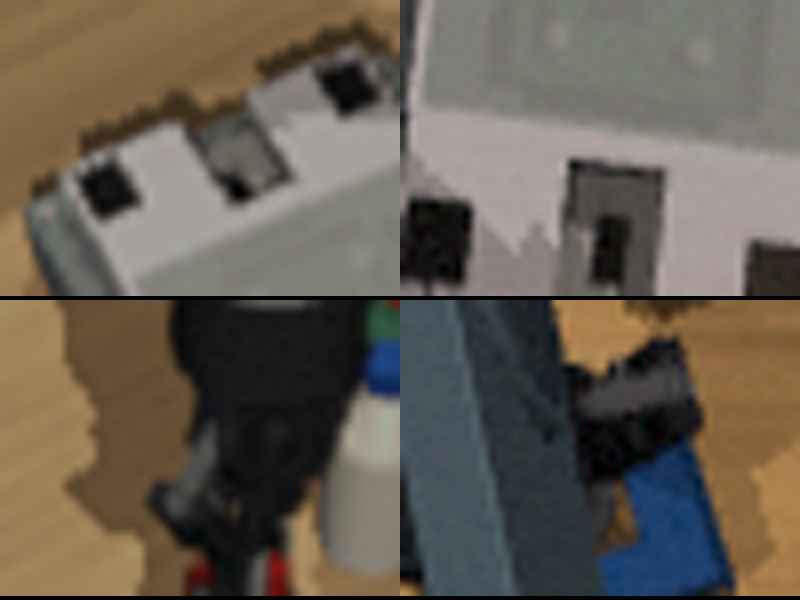

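The slot shows in the top view at crop (610,250), so it sits about 3 mm toward the robot and 1.3 mm right of nominal. Next I'll hover over it.

Request:
{"method": "play_rows", "body": {
  "plan": [
    [[0.03,-0.08,0],[0,0,0.1],6],
    [[0.06,-0.17,0],[0,0,0.2],6],
    [[0.09,-0.26,0],[0,0,0.3],6],
    [[0.12,-0.35,0],[0,0,0.4],6],
    [[0.16,-0.44,0],[0,0,0.5],6],
    [[0.19,-0.53,0],[0,0,0.562],6],
    [[0.22,-0.62,0],[0,0,0.562],6],
    [[0.25,-0.7,0.01],[0,0,0.562],6],
    [[0.285,-0.797,0.03],[0,0,0.562],6],
    [[0.285,-0.797,0.03],[0,0,0.562],6]
  ]
}}

```text
time_s: 6.85
tcp_pos: [0.4443, -0.0582, 0.1193]
eef_rot: [[-0.993, 0.115, -0.003], [0.116, 0.993, -0.001], [0.003, -0.002, -1.0]]
force: [0.7, 0.5, -0.4]
finger_gap: 0.0105
gripper_force: 58.9
```

Request:
{"method": "play_rows", "body": {
  "plan": [
    [[0,0,0],[0,0,0],6],
    [[0,0,0],[0,0,0],6],
    [[0,0,0],[0,0,0],6]
  ]
}}

```text
time_s: 7.1
tcp_pos: [0.4451, -0.0511, 0.1206]
eef_rot: [[-0.994, 0.108, -0.001], [0.108, 0.994, 0.001], [0.002, 0.001, -1.0]]
force: [-1.0, 0.1, -0.5]
finger_gap: 0.0108
gripper_force: 58.9
```

Run:
```python
from h import *
import pickle
C=cam('scene');pickle.dump(C,open('c2.pkl','wb'))
save(C,'k1.png',(165,130,235,195),9)
s=sensors.get_state();T=s['tcp_pos'];print(T,s['joints'],s['wrist_torque'])
print([np.round((proj(C,T+np.array([0,0,z]))-[165,130]+.5)*9-.5) for z in(.024,.0092,-.0108,-.037)],rel([.4462,-.0525,.12],83.74))
```

```text
[ 0.44528776 -0.05096747  0.12087562] [-2.17802824e+01  1.89733100e+00  1.15352293e+02  1.90213414e-02
  6.28132063e+01 -1.05619698e+02] [-0.01419364 -0.00088344  0.01535098]
[array([245., 312.]), array([249., 341.]), array([255., 380.]), array([262., 430.])] ([-0.0027, -0.0036, 0.0022], [0.001, -0.001, 0.002])
```

View pics/k1.png

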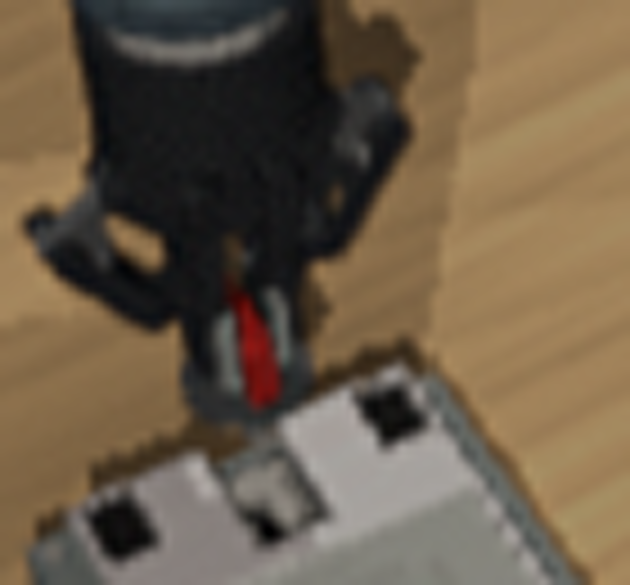

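Run:
```python
from h import *
import pickle
C=pickle.load(open('c2.pkl','rb'))
s=sensors.get_state();T=s['tcp_pos'];R=np.array(s['eef_rot'])
pr=lambda P:np.round((proj(C,P)-[165,130]+.5)*9-.5)
kx,ky=-R[:,0],R[:,1]
for ox in(-.004,-.002,0,.002):
  c=T+kx*ox
  th=np.linspace(0,6.28,60)
  ell=np.array([pr(c+kx*.023*np.cos(t)+ky*.023*np.sin(t)+[0,0,z]) for t in th for z in(-.0108,-.0058)])
  print(ox,[pr(c+kx*.018+ky*y+[0,0,z]) for y,z in((-.006,-.0058),(.006,-.0058),(-.006,.0242),(.006,.0242))],'flange',ell.min(0),ell.max(0))
print('pads',pr(padw(.05)),pr(padw(.05,-.052)), 'head front', pr(T+[0,0,-.0373]))
```

```text
-0.004 [array([256., 405.]), array([288., 391.]), array([247., 346.]), array([280., 332.])] flange [180. 312.] [318. 425.]
-0.002 [array([258., 409.]), array([291., 395.]), array([250., 350.]), array([283., 336.])] flange [182. 315.] [321. 429.]
0 [array([261., 413.]), array([293., 399.]), array([252., 354.]), array([286., 340.])] flange [185. 319.] [323. 433.]
0.002 [array([264., 417.]), array([296., 403.]), array([255., 358.]), array([288., 344.])] flange [187. 323.] [326. 437.]
pads [397. 413.] [126. 529.] head front [262. 431.]
```

Request:
{"method": "play_rows", "body": {
  "plan": [
    [[-0.0065,-0.0023,0.03],[0,0,0],6],
    [[-0.0065,-0.0023,0.06],[0,0,0],6],
    [[-0.0065,-0.0023,0.09],[0,0,0],6],
    [[-0.0065,-0.0023,0.105],[0,0,0],6],
    [[-0.0065,-0.0023,0.11],[0,0,0],6],
    [[-0.0065,-0.0023,0.115],[0,0,0],6],
    [[-0.0065,-0.0023,0.12],[0,0,0],6],
    [[-0.0065,-0.0023,0.123],[0,0,0],6],
    [[-0.0065,-0.0023,0.123],[0,0,0],6]
  ]
}}

```text
time_s: 7.9
tcp_pos: [0.4486, -0.0536, 0.0728]
eef_rot: [[-0.994, 0.109, 0.001], [0.109, 0.994, -0.0], [-0.001, 0.0, -1.0]]
force: [-1.4, 1.5, 3.6]
finger_gap: 0.0107
gripper_force: 59.6
```

Run:
```python
from h import *
s=sensors.get_state();print(s['tcp_pos'],s['force'],s['wrist_torque'],rel([.4478,-.0522,.0713],83.74))
```

```text
[ 0.44862971 -0.05361086  0.07279058] [-1.44492274  1.54938958  3.57973689] [0.31120435 0.18538037 0.0069117 ] ([0.0025, 0.0033, 0.0037], [0.0, 0.001, -0.0])
```

Request:
{"method": "play_rows", "body": {
  "plan": [
    [[0.001,0.001,0],[0,0,0],6],
    [[0.002,0.002,0],[0,0,0],6],
    [[0.0025,0.0035,0],[0,0,0],6],
    [[0.0025,0.0035,0],[0,0,0],6]
  ]
}}

```text
time_s: 8.23
tcp_pos: [0.4481, -0.0527, 0.0727]
eef_rot: [[-0.994, 0.11, 0.002], [0.11, 0.994, -0.001], [-0.002, -0.001, -1.0]]
force: [0.1, -1.3, 3.2]
finger_gap: 0.011
gripper_force: 59.4
```

Request:
{"method": "play_rows", "body": {
  "plan": [
    [[0.001,0,0.001],[0,0,0],6],
    [[0.002,0,0.001],[0,0,0],6],
    [[0.003,0,0.001],[0,0,0],6],
    [[0.004,0,0.001],[0,0,0],6],
    [[0.005,0,0.001],[0,0,0],6],
    [[0.005,0,0.001],[0,0,0],6]
  ]
}}

```text
time_s: 8.73
tcp_pos: [0.4454, -0.0519, 0.0716]
eef_rot: [[-0.994, 0.11, 0.0], [0.11, 0.994, 0.0], [-0.0, 0.0, -1.0]]
force: [2.1, 0.2, -1.5]
finger_gap: 0.0108
gripper_force: 58.8
```

Request:
{"method": "play_rows", "body": {
  "plan": [
    [[0,0,0.003],[0,0,0],6],
    [[0,0,0.006],[0,0,0],6],
    [[0,0,0.008],[0,0,0],6],
    [[0,0,0.008],[0,0,0],6]
  ]
}}

```text
time_s: 9.07
tcp_pos: [0.4454, -0.0521, 0.0685]
eef_rot: [[-0.994, 0.109, 0.0], [0.109, 0.994, -0.0], [-0.0, -0.0, -1.0]]
force: [0.9, 0.3, -0.9]
finger_gap: 0.011
gripper_force: 59.1
```

Request:
{"method": "play_rows", "body": {
  "plan": [
    [[0,0,0.005],[0,0,0],6],
    [[0,0,0.01],[0,0,0],6],
    [[0,0,0.015],[0,0,0],6],
    [[0,0,0.019],[0,0,0],6],
    [[0,0,0.019],[0,0,0],6],
    [[0,0,0.019],[0,0,0],6]
  ]
}}

```text
time_s: 9.57
tcp_pos: [0.4454, -0.0521, 0.061]
eef_rot: [[-0.994, 0.109, 0.0], [0.109, 0.994, -0.0], [-0.0, -0.0, -1.0]]
force: [0.9, -0.3, 3.9]
finger_gap: 0.0111
gripper_force: 59.8
```

Request:
{"method": "play_rows", "body": {
  "plan": [
    [[0,0,0.002],[0,0,0],6],
    [[0,0,0.004],[0,0,0],6],
    [[0,0,0.006],[0,0,0],6],
    [[0,0,0.007],[0,0,0],6],
    [[0,0,0.007],[0,0,0],6],
    [[0,0,0.007],[0,0,0],6]
  ]
}}

```text
time_s: 10.07
tcp_pos: [0.4453, -0.0521, 0.0584]
eef_rot: [[-0.994, 0.109, -0.0], [0.109, 0.994, -0.0], [0.0, -0.0, -1.0]]
force: [-0.9, -0.7, 6.2]
finger_gap: 0.0107
gripper_force: 60.2
```

Request:
{"method": "play_rows", "body": {
  "plan": [
    [[0,0,0.001],[0,0,0],6],
    [[0,0,0.002],[0,0,0],6],
    [[0,0,0.003],[0,0,0],6],
    [[0,0,0.003],[0,0,0],6]
  ]
}}

```text
time_s: 10.4
tcp_pos: [0.4453, -0.0521, 0.0573]
eef_rot: [[-0.994, 0.109, -0.0], [0.109, 0.994, -0.0], [0.0, -0.0, -1.0]]
force: [-1.6, -0.3, 9.0]
finger_gap: 0.011
gripper_force: 60.4
```

Request:
{"method": "play_rows", "body": {
  "plan": [
    [[0,0,0],[0,0,0.1],6],
    [[0,0,0],[0,0,0.2],6],
    [[0,0,0],[0,0,0.3],6],
    [[0,0,0],[0,0,0.4],6],
    [[0,0,0],[0,0,0.4],6]
  ]
}}

```text
time_s: 10.82
tcp_pos: [0.4457, -0.0522, 0.0573]
eef_rot: [[-0.91, 0.415, 0.001], [0.415, 0.91, -0.0], [-0.001, -0.0, -1.0]]
force: [-0.9, -0.5, 7.3]
finger_gap: 0.0108
gripper_force: 60.1
```

Run:
```python
from h import *
s=sensors.get_state();print(s['force'],s['wrist_torque'])
```

```text
[-0.88538783 -0.48468065  7.2534691 ] [-0.05274779  0.0291315  -0.04657429]
```

Request:
{"method": "play_rows", "body": {
  "plan": [
    [[0,0,0],[0,0,0.12],6],
    [[0,0,0],[0,0,0.24],6],
    [[0,0,0],[0,0,0.36],6],
    [[0,0,0],[0,0,0.48],6],
    [[0,0,0],[0,0,0.6],6],
    [[0,0,0],[0,0,0.7],6],
    [[0,0,0],[0,0,0.8],6],
    [[0,0,0],[0,0,0.8],6]
  ]
}}

```text
time_s: 11.48
tcp_pos: [0.4456, -0.0523, 0.0573]
eef_rot: [[-0.492, 0.87, 0.001], [0.87, 0.492, -0.001], [-0.001, 0.0, -1.0]]
force: [0.1, -0.9, 7.5]
finger_gap: 0.0109
gripper_force: 60.1
```

Request:
{"method": "play_rows", "body": {
  "plan": [
    [[0,0,0],[0,0,0.12],6],
    [[0,0,0],[0,0,0.24],6],
    [[0,0,0],[0,0,0.36],6],
    [[0,0,0],[0,0,0.48],6],
    [[0,0,0],[0,0,0.6],6],
    [[0,0,0],[0,0,0.7],6],
    [[0,0,0],[0,0,0.8],6],
    [[0,0,0],[0,0,0.8],6]
  ]
}}

```text
time_s: 12.15
tcp_pos: [0.4454, -0.0524, 0.0573]
eef_rot: [[0.113, 0.994, -0.0], [0.994, -0.113, -0.001], [-0.001, 0.0, -1.0]]
force: [-1.5, -1.6, 7.8]
finger_gap: 0.0105
gripper_force: 60.3
```

Run:
```python
from h import *
s=sensors.get_state();print(s['force'],s['wrist_torque'])
print(rel([.4455,-.0521,.060],-6.26))
```

```text
[-1.51319018 -1.63626167  7.82437163] [-0.36634835  0.34543517 -0.1091753 ]
([0.0008, 0.0003, -0.0066], [0.0, 0.001, -0.005])
```

Request:
{"method": "play_rows", "body": {
  "plan": [
    [[0,0,-0.002],[0,0,0],6],
    [[0,0,-0.004],[0,0,0],6],
    [[0,0,-0.006],[0,0,0],6],
    [[0,0,-0.008],[0,0,0],6],
    [[0,0,-0.01],[0,0,0],6],
    [[0,0,-0.01],[0,0,0],6]
  ]
}}

```text
time_s: 12.65
tcp_pos: [0.4454, -0.0523, 0.0611]
eef_rot: [[0.109, 0.994, 0.0], [0.994, -0.109, -0.001], [-0.001, 0.0, -1.0]]
force: [-0.5, -3.8, 4.1]
finger_gap: 0.0106
gripper_force: 59.6
```

Request:
{"method": "play_rows", "body": {
  "plan": [
    [[0,0,-0.001],[0,0,0],6],
    [[0,0,-0.0025],[0,0,0],6],
    [[0,0,-0.0025],[0,0,0],6],
    [[0,0,-0.0025],[0,0,0],6]
  ]
}}

```text
time_s: 12.98
tcp_pos: [0.4454, -0.0522, 0.0616]
eef_rot: [[0.109, 0.994, 0.0], [0.994, -0.109, -0.001], [-0.001, 0.0, -1.0]]
force: [2.5, -4.4, -1.8]
finger_gap: 0.0108
gripper_force: 59.1
```

Request:
{"method": "play_rows", "body": {
  "plan": [
    [[0,0,0.001],[0,0,0],6],
    [[0,0,0.001],[0,0,0],12],
    [[0,0,0.001],[0,0,0],20],
    [[0,0,0.001],[0,0,0],30],
    [[0,0,0.001],[0,0,0],35],
    [[0,0,0.001],[0,0,0],35],
    [[0,0,-0.05],[0,0,0],35],
    [[0,0,-0.12],[0,0,0],35],
    [[0,0,-0.2],[0,0,0],35],
    [[0,0,-0.25],[0,0,0],35]
  ]
}}

```text
time_s: 13.82
tcp_pos: [0.4458, -0.0519, 0.1644]
eef_rot: [[0.109, 0.994, 0.002], [0.994, -0.109, -0.0], [-0.0, 0.002, -1.0]]
force: [0.7, -0.2, 1.0]
finger_gap: 0.0346
gripper_force: 0.0
```

Request:
{"method": "play_rows", "body": {
  "plan": [
    [[-0.05,0,-0.03],[0,0,0],35],
    [[-0.15,0,-0.1],[0,0,0],35],
    [[-0.25,0,-0.1],[0,0,0],35],
    [[-0.35,0,-0.1],[0,0,0],35],
    [[-0.45,0,-0.1],[0,0,0],35],
    [[-0.5,0,-0.1],[0,0,0],35],
    [[-0.5,0,-0.1],[0,0,0],35]
  ]
}}

```text
time_s: 14.4
tcp_pos: [0.4226, -0.2548, 0.202]
eef_rot: [[0.114, 0.993, 0.0], [0.993, -0.114, -0.001], [-0.001, 0.0, -1.0]]
force: [-0.1, -0.4, 0.4]
finger_gap: 0.0349
gripper_force: 0.0
```

Run:
```python
from h import *
C=cam('scene');D=cam('top')
r=lambda im,x0,y0,x1,y1,k:cv2.resize(im[y0:y1,x0:x1],None,fx=k,fy=k,interpolation=cv2.INTER_CUBIC)
im=np.hstack([r(C[0],160,140,240,220,5),r(D[0],265,190,345,270,5)]);cv2.imwrite('pics/f1.png',im[...,::-1])
```

```text
(no output)
```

View pics/f1.png

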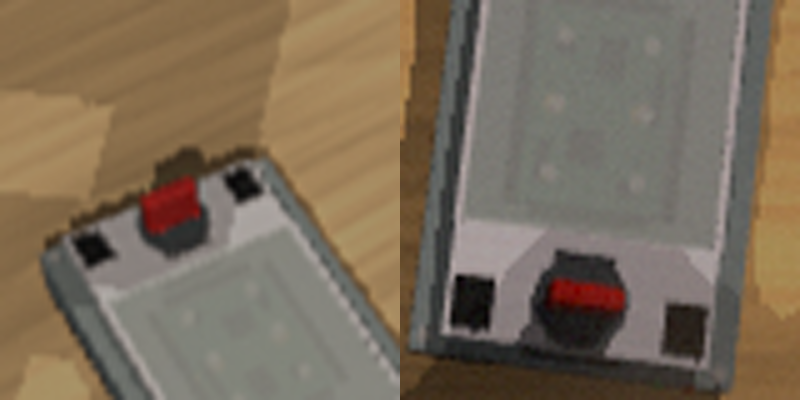

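The key stands upright with its wing across the jig and the lid is down. Its height confirms it is in the groove: the head touched the plate top at TCP 0.0727 and stopped at 0.0614, which puts the head centre at about 0.028.

```bash
python3 -c "
from rig import job
print(job.sign_off())"
```

```text
the job is handed in; nothing more can be done
None
```

The job is handed in: by force feel and camera, the lid is closed on the board and the T-key is turned a quarter turn, seated in the cross groove and released. The sign-off gave no verdict.

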